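Round specimen from the basket onto the microscope stage

TASK

Lift the wide round resin block out of the blue basket and set it down flat in the middle of the stereo microscope's stage, under the lens, then let go. Nobody noted the height to which the stage is wound, so feel for it: have the block resting on the stage before you let go, do not drop it or press it down hard, and do not knock the microscope or the lamp. Leave the other blocks in the basket and the other things on the bench where they are.

Things in the scene. Friction and masses are not known exactly. Their poses are not given: they have to be found in the camera images.
- round_centre (a point): Centre (half-way up) of the block to be moved: an upright cylinder of amber resin, 44 mm across and 40 mm tall, about 80 g, loose, standing on the basket's floor in any one of three places in a row. Its z axis is the cylinder's axis.
- round_block: The same block; origin at the centre of its underside, z up its axis.
- basket: Blue slotted plastic basket, loose, 0.6 kg, open above: 190 mm along its x axis (x points away from the robot), 300 mm along its y axis, 55 mm tall, walls and floor 4 mm thick. Origin at the centre of its underside, z up. The three blocks stand in a row along its y axis, about 95 mm apart and 8 to 22 mm beyond its middle in x.
- square_centre (a point): Centre of another block in the basket, to be left there: square, 40 x 40 x 40 mm, amber resin.
- thin_centre (a point): Centre of another block in the basket, to be left there: a thinner cylinder, 28 mm across and 40 mm tall, amber resin.
- lamp: Fixed white bar lamp over the basket's far half. Origin on the bench below the basket's middle, yaw as the basket. Bar: 340 mm along y, x 35 to 70 mm, 199 to 218 mm above the bench; carried by an arm at y = 0 (top at 226 mm) from a post at x = 185 mm. A gripper pointing straight down over a block strikes it; tilted about 35 degrees, fingers pointing away from the robot, it passes in front.
- microscope: Fixed stereo microscope, open on the robot's side and at +y. Origin on the bench straight below the lens; x points away from the robot. Base plate 14 mm thick, x -100 to 100, y -200 to 90 mm. Column 30 mm thick at y = -160 mm, 414 mm tall. Lens barrel 54 mm across (68 mm from 285 mm up), head 85 mm wide 315 to 378 mm above the bench, eyepieces towards +x.
- stage_axis (a point): Point on the bench below the middle of the stage. The stage, part of the microscope, is a level black disc 90 mm across and 8 mm thick with a white middle 56 mm across, on a steel post straight below the lens. Its top is wound to some height 50 to 90 mm above the bench, new each time and not reported; it is stiff and stays there.
- lens (a point): Centre of the lens's underside, 240 mm above the bench, straight above the middle of the stage and 150 to 190 mm above its top. The block must be set down below this point with a tool tilted 30 to 40 degrees, coming from the robot's side: there is no room for a gripper pointing straight down.
- dropper: Amber dropper bottle, 32 mm across, 75 mm tall, standing loose on the bench; leave it. Origin under its centre.
- dish: Open clear dish, 90 mm across, 16 mm tall, loose on the bench; leave it. Origin under its centre.
- jar: White jar, 56 mm across, 70 mm tall, loose on the bench; leave it. Origin under its centre.
- brush: Brush about 150 mm long lying on the bench; leave it. Origin at its underside, mid-length.
Things that resemble listed ones, but are neither listed nor needed, are in the scene too. Leave any turquoise or yellow look-alike of the round_block alone.

How it is judged:
By the outcome, as a careful person would: the job done as asked, in the order asked, and still so for the second after the job is handed in, with the robot touching nothing.
It also fails if it takes over 46 s, if anything falls off the work surface, if the arm or the gripper's body presses on something with over 40 N, if the wrist force passes 120 N, or if a joint passes its speed limit or range.

ROBOT

A 7-joint arm with a two-finger parallel gripper is mounted at the origin on the work surface. World frame = base frame: x ahead of the robot, y to its left, z up, the work surface at z = 0. Lengths are in m, angles in rad, forces in N, time in s.
With the tool pointing down it reaches from about 0.425 to 0.875 m from the base axis. Payload 8.4 kg.
Tool frame: the origin (TCP) lies on the centre line of the jaws, within the pads' length; the fingertips stand 22 mm ahead of it and the grasp point (between the pads) lies 3 mm ahead of it; z points along the fingers, y is the line along which they close (so a half turn about z gives the same grasp; the last joint's range is limited). The gripper opens to 85 mm and grips with 20 to 120 N. Pads are 22 mm wide; open, the fingers measure 114 mm over their backs; the gripper's body (76 mm by 85 mm) begins 54 mm behind the grasp point. The pads swing forward as they close: fully open they stand 13 mm farther back than shut.
Start: joints at [-1.388, 0.333, 0.04, 1.465, -0.013, 1.343, -0.059], TCP at [0.181, 0.624, 0.253] pointing down, gripper open.
Joint ranges: [-2.58, 2.58], [-0.38, 2.09], [-1.3, 1.39], [0.25, 2.4], [-1.5, 4.64], [0.08, 2.09], [-2.65, 2.65]. Speed limits (rad/s): [2.22, 2.22, 2.79, 2.79, 3.14, 3.14, 3.14].

INTERFACE

Orientations are given as a unit quaternion [x, y, z, w].
In Python, from workcell import robot gives the robot as it stands. The module is installed in compiled form; this text tells all that it offers.
- The arm moves only by the tool move_arm, never from a script. Its argument "plan" is a list of rows, each a list of 6 numbers: the shift along the tool's x, y, z in m, then the turn, a rotation vector about the tool's x, y, z in rad. In form: [[x, y, z, ax, ay, az], ...]. A call has 1 to 5 rows; each row shifts and turns the commanded pose from where the row before left it, along the tool's axes as they then stand; what a row does not reach is not made up. A row lasts 1/10 s, in which the tool goes at most 50 mm and 8.59 degrees, less where a joint would pass 70% of its speed; a pose out of reach is approached as far as the arm can. A call is refused whole if a number of a shift passes 0.05 or a number of a turn 0.15, either way. A call with a gripper value outside its range is refused whole. "fingers" is the finger opening in m, from 0 to 0.0854, set as the call begins (left out, the last holds). The fingers move at their own pace and stop on an object; "squeeze" is the grip in N (left out, the last holds). Time passes only in rows, so rows that do not move let the fingers close. It gives the time, the measured TCP pose, the force, the opening and the grip force at its end, in the units of the state.
- robot.get_state(): the state, without advancing time (a new reading comes with each control period).
- robot.snapshot(name): name is "scene" or "top" or "wrist"; returns the picture (400x640x3 uint8, red, green, blue); there is no depth.
- robot.camera_info(name): a dict with "fov_y" (degrees; the focal length in pixels is half the picture's height over the tangent of half this angle, whatever the lens; pixels are square), "cx", "cy" (the principal point, pixels), "eye" and "rotation" of the camera in the world. Camera axes: x right, y down, z forward; pixel columns grow to the right and rows downward; lengths in m; the calibration is good to about 2 mm. A picture is of the moment at which its call begins: read the wrist's pose just before it. camera_info takes no time and is no camera call; for the wrist camera it gives the pose at the moment of the call.
- robot.hand_in(): hands the job in; it is judged then, once.
The state is a dict: "time": time; "q": joint angles; "joint_velocities": joint speeds; "effort": joint torques, N m; "tool_pos": TCP position; "eef_rot": TCP orientation; "contact_force": force on the tool from outside, world axes, zero at the start; "moment": the same for the moment, N m; "width": opening from 0.0 (shut) to 1.0 (fully open); "finger_force": force on a finger pad.
Only numpy, scipy, OpenCV 4.12 (cv2) and the standard library are available. Lean on these libraries where they do the work, as an engineer would, in place of code of your own. Each camera call takes 0.05 s, during which the arm holds its last target. There are 200 camera calls.

## Working session

There is one attempt and no reset: what is moved stays moved. The work goes in short steps, Python scripts to look and compute and a tool call to move; the robot and the scene stay as the last step left them, time stands still between calls to the robot, and variables do not carry over. Pictures are saved under pics/ and viewed, at most 10 in all, crops included, and the job is handed in when it is done.

Besides the shell and the picture viewer there is one more tool, called after ">>>" by a JSON object that holds its "method" and its "body", one argument or row to a line. move_arm: Moves the arm, as the interface text tells. Its arguments: {"type":"object","properties":{"plan":{"type":"array","items":{"type":"array","items":{"type":"number"}}},"fingers":{"type":"number"},"squeeze":{"type":"number"}},"required":["plan"]}

```bash
mkdir -p pics; python3 - <<'E'
from workcell import robot
import cv2,numpy as np
for n in("scene","top"):
    im=robot.snapshot(n); cv2.imwrite(f"pics/{n}0.png",im[:,:,::-1])
    c=robot.camera_info(n); print(n,c)
s=robot.get_state();print(s)
print(robot.camera_info("wrist"))
E
```

```text
scene {'fov_y': 48.0666449326526, 'cx': 320.98508471156947, 'cy': 199.51511433302153, 'eye': array([ 1.10533414, -0.31311321,  1.0590395 ]), 'rotation': array([ 0.82813766,  0.47270477, -0.15334485, -0.25927509])}
top {'fov_y': 55.52998739673142, 'cx': 323.48692184851126, 'cy': 192.27546392219978, 'eye': array([0.4401746 , 0.00664042, 1.31397791]), 'rotation': array([ 0.71411009, -0.69848147,  0.0298492 , -0.03576934])}
{'time': 0.1, 'q': array([-1.38817908,  0.3338284 ,  0.03984625,  1.46618173, -0.01338095,
        1.34328974, -0.05847637]), 'joint_velocities': array([-0.00044325, -0.00131729, -0.00056138, -0.00223416, -0.00111206,
        0.00172116,  0.00019259]), 'effort': array([ 5.68686723e-03, -6.60022402e+01,  1.37152568e+00, -4.06468070e+01,
        1.71564514e-02,  9.07745532e-03,  1.68396275e-05]), 'tool_pos': array([0.18067327, 0.62399291, 0.252518  ]), 'eef_rot': array([ 1.40423980e-01,  9.90091201e-01, -7.19238387e-04, -4.87342253e-05]), 'contact_force': array([-0.48852702, -1.01795293, -0.56385871]), 'moment': array([-0.02872034, -0.0240581 , -0.02875364]), 'finger_force': 0.0, 'width': 1.0017243377283125}
{'fov_y': 68.72277480848136, 'cx': 318.28216669427854, 'cy': 201.72435296661257, 'eye': array([0.10653263, 0.6456454 , 0.37235776]), 'rotation': array([0.79012334, 0.59379226, 0.09108283, 0.12173653])}
```

View pics/scene0.png

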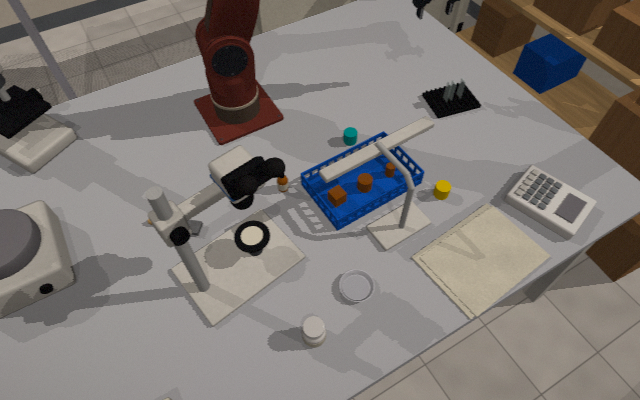

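View pics/top0.png

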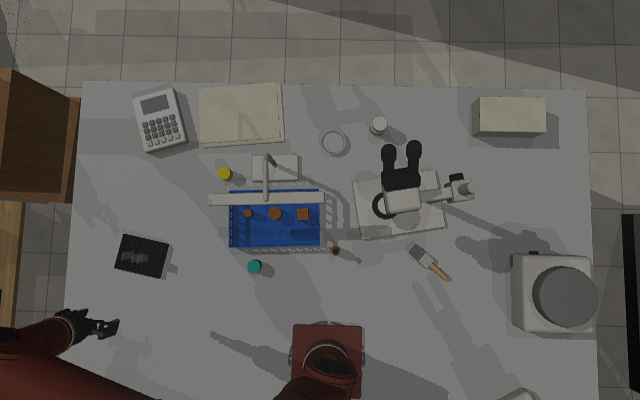

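The scene view shows three amber blocks in the basket: one at (337,195) that looks square, one at (365,183) that looks like the wide round block, and one at (390,170) that looks thin. The look-alikes to avoid are turquoise at (350,135), yellow at (443,190) and the dropper at (283,184). The top view has the same row at (302,214), (275,213) and (248,213). I'll check this in a close crop.

```bash
cat > h.py <<'E'
import numpy as np
from scipy.spatial.transform import Rotation as R
from workcell import robot
def ray(c,u,v):
    f=200/np.tan(np.radians(c['fov_y']/2))
    d=R.from_quat(c['rotation']).apply([(u-c['cx'])/f,(v-c['cy'])/f,1]); return c['eye'],d
def onz(c,u,v,z):
    e,d=ray(c,u,v); return e+d*(z-e[2])/d[2]
def proj(c,p):
    f=200/np.tan(np.radians(c['fov_y']/2))
    q=R.from_quat(c['rotation']).inv().apply(np.asarray(p)-c['eye'])
    return np.stack([c['cx']+f*q[...,0]/q[...,2],c['cy']+f*q[...,1]/q[...,2]],-1)
E
python3 - <<'E'
import cv2,numpy as np
a=cv2.imread('pics/scene0.png')[125:235,230:430]; b=cv2.imread('pics/top0.png')[160:260,205:455]
a=cv2.resize(a,(545,300),interpolation=2);b=cv2.resize(b,(750,300),interpolation=2)
o=np.zeros((600,750,3),np.uint8);o[:300,:545]=a;o[300:]=b
cv2.imwrite('pics/crop0.png',o)
E
```

```text
(no output)
```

View pics/crop0.png

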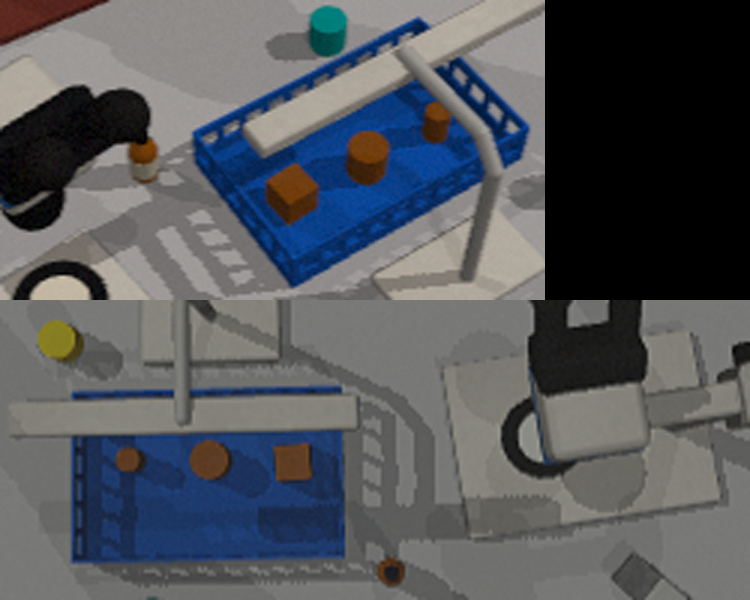

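The crop confirms it: the wide round block is the middle one, at (275,213) in the top view, with the square to its right and the thin one to its left. Next I'll work out positions.

```bash
python3 - <<'E'
from h import *
import cv2
T=robot.camera_info('top');S=robot.camera_info('scene')
top=cv2.imread('pics/top0.png');sc=cv2.imread('pics/scene0.png')
h=cv2.cvtColor(top,cv2.COLOR_BGR2HSV)
m=((h[...,0]>3)&(h[...,0]<22)&(h[...,1]>120)&(h[...,2]>60)).astype(np.uint8)
m[:200]=0;m[260:]=0;m[:,:230]=0;m[:,:][:,345:]=0
n,l,st,ce=cv2.connectedComponentsWithStats(m)
for i in range(1,n):
  if st[i,4]>30: print('top',st[i],ce[i],onz(T,*ce[i],.044))
g=lambda x,y:(205+x/3,160+y/3)
print('base corners',[onz(T,*g(x,y-300),.014).round(3) for x,y in((443,368),(697,333),(725,498),(470,538))])
print('basket corners top z55',[onz(T,*g(x,y-300),.055).round(3) for x,y in((72,395),(342,388),(344,558),(72,562))])
gr=cv2.cvtColor(sc,6);m=(gr<60).astype(np.uint8)[218:260,230:275]
# white disc inside ring
w=(gr>120).astype(np.uint8)[218:260,230:275]
n,l,st,ce=cv2.connectedComponentsWithStats(w,connectivity=4)
for i in range(1,n):
  print('disc',st[i],ce[i]+[230,218],[onz(S,*(ce[i]+[230,218]),z).round(3) for z in(.05,.07,.09)])
# ring left edge in top
print(cv2.cvtColor(top,6)[195:216:3,365:392])
E
```

```text
top [269 207  12  13 121] [274.44628099 212.79338843] [0.48582525 0.18101909 0.044     ]
top [244 209   8   8  48] [247.14583333 212.85416667] [0.48359435 0.272415   0.044     ]
top [297 208  12  12 128] [302.28125 213.9375 ] [0.48407201 0.08781881 0.044     ]
top [331 246   9   9  37] [334.56756757 249.7027027 ] [ 0.36821513 -0.02234524  0.044     ]
base corners [array([ 0.596, -0.081,  0.014]), array([ 0.643, -0.372,  0.014]), array([ 0.455, -0.402,  0.014]), array([ 0.403, -0.114,  0.014])]
basket corners top z55 [array([0.552, 0.334, 0.055]), array([0.567, 0.034, 0.055]), array([0.38 , 0.027, 0.055]), array([0.369, 0.325, 0.055])]
disc [ 0  0 16  9 78] [235.23076923 220.53846154] [array([ 0.432, -0.194,  0.05 ]), array([ 0.446, -0.196,  0.07 ]), array([ 0.459, -0.198,  0.09 ])]
disc [  0   0  45  42 734] [254.86103542 244.54087193] [array([ 0.525, -0.18 ,  0.05 ]), array([ 0.537, -0.183,  0.07 ]), array([ 0.548, -0.185,  0.09 ])]
disc [ 11   8  22  19 335] [251.42089552 235.11641791] [array([ 0.495, -0.176,  0.05 ]), array([ 0.507, -0.178,  0.07 ]), array([ 0.519, -0.181,  0.09 ])]
[[124 125 126 124 123 124 124 124 126 127 122  92  19  22  26  30  29  26
   60  86  85 106 127 127 131 131 132]
 [123 124 123 125 125 124 124 126 125  42  28  28  29  27  28  55 104 149
  104  63  85  89 113 127 128 131 133]
 [135 135 134 135 125 138 132  93  25  31  30  31  21  74 146 139 139 139
  144  49  82  85 101 126 126 130 135]
 [134 135 135 133 135 136 141  48  28  29  34  28  53 144 139 138 139 139
  140  99  62  82  87 115 127 127 130]
 [134 135 134 135 138 128 131  51  25  32  31  28  28 147 140 139 137 138
  139 143  48  82  80  99 125 128 129]
 [135 134 135 134 125 128 132 136  34  30  30  30  29  24 104 144 139 137
  139 140  97  61  83  85 111 125 125]
 [133 134 124 125 126 126 128 128 130  88  39  27  30  30  28  26  25  75
  104 135 137  66  49  60  63  63  66]]
```

```bash
cat >> h.py <<'E'
def tgt(yaw,tilt):
    z=np.array([np.sin(tilt)*np.cos(yaw),np.sin(tilt)*np.sin(yaw),-np.cos(tilt)])
    y=np.array([-np.sin(yaw),np.cos(yaw),0]); return R.from_matrix(np.stack([np.cross(y,z),y,z],1))
def go(p,rot,pos=None,cur=None):
    s=robot.get_state(); cur=cur or R.from_quat(s['eef_rot']); pos=s['tool_pos'] if pos is None else pos
    print('rotvec',(cur.inv()*rot).as_rotvec().round(4),'then shift in new tool axes',rot.inv().apply(np.array(p)-pos).round(4))
E
python3 - <<'E'
from h import *
r=tgt(.045,np.radians(37));z=r.as_matrix()[:,2];print(r.as_matrix().round(3))
g=np.array([.486,.182,.0335]); A=g-.003*z-.15*z; print(A)
go(A,r)
E
```

```text
[[-0.798 -0.045  0.601]
 [-0.036  0.999  0.027]
 [-0.602  0.    -0.799]]
[0.39401551 0.1778579  0.15569123]
rotvec [-0.1069 -0.6401 -0.3148] then shift in new tool axes [-0.0959 -0.4553  0.1935]
```

>>> {"method": "move_arm", "body": {
  "plan": [
    [0, 0, 0, -0.0214, -0.128, -0.063],
    [0, 0, 0, -0.0214, -0.128, -0.063],
    [0, 0, 0, -0.0214, -0.128, -0.063],
    [0, 0, 0, -0.0214, -0.128, -0.063],
    [0, 0, 0, -0.0214, -0.128, -0.063]
  ],
  "fingers": 0.068
}}

```text
time: 0.6
tool_pos: [0.18, 0.6249, 0.2537]
eef_rot: [-0.023, 0.947, 0.009, 0.32]
contact_force: [0.3, -1.1, -1.0]
width: 0.797
finger_force: 0.0
```

>>> {"method": "move_arm", "body": {
  "plan": [
    [-0.008, -0.036, 0.01, 0, 0, 0],
    [-0.008, -0.036, 0.01, 0, 0, 0],
    [-0.008, -0.036, 0.01, 0, 0, 0],
    [-0.008, -0.036, 0.01, 0, 0, 0],
    [-0.008, -0.036, 0.01, 0, 0, 0]
  ]
}}

```text
time: 1.1
tool_pos: [0.2513, 0.4457, 0.2366]
eef_rot: [-0.021, 0.948, 0.008, 0.317]
contact_force: [0.3, 0.4, 0.8]
width: 0.798
finger_force: 0.0
```

>>> {"method": "move_arm", "body": {
  "plan": [
    [-0.008, -0.036, 0.01, 0, 0, 0],
    [-0.008, -0.036, 0.01, 0, 0, 0],
    [-0.008, -0.036, 0.01, 0, 0, 0],
    [-0.008, -0.036, 0.01, 0, 0, 0],
    [0, 0, 0, 0, 0, 0]
  ]
}}

```text
time: 1.6
tool_pos: [0.3082, 0.3011, 0.2231]
eef_rot: [-0.019, 0.948, 0.006, 0.317]
contact_force: [0.0, 0.5, -0.0]
width: 0.797
finger_force: 0.0
```

```bash
python3 - <<'E'
from h import *
r=tgt(.045,np.radians(37));z=r.as_matrix()[:,2]
go(np.array([.486,.182,.0335])-.153*z,r)
s=robot.get_state();print(s['time'],s['tool_pos'],s['q'].round(2),s['contact_force'])
E
```

```text
rotvec [-0.0026 -0.0011 -0.0038] then shift in new tool axes [-0.0235 -0.127   0.1021]
1.6 [0.30817429 0.30109941 0.22308477] [-1.55 -0.33  0.14  2.33  0.77  1.12 -0.14] [ 0.01969243  0.53801104 -0.01357597]
```

>>> {"method": "move_arm", "body": {
  "plan": [
    [-0.004, -0.025, 0.023, 0, 0, 0],
    [-0.004, -0.025, 0.023, 0, 0, 0],
    [-0.004, -0.025, 0.023, 0, 0, 0],
    [-0.004, -0.025, 0.023, 0, 0, 0],
    [-0.004, -0.025, 0.023, 0, 0, 0]
  ]
}}

```text
time: 2.1
tool_pos: [0.3386, 0.2602, 0.2035]
eef_rot: [-0.02, 0.949, 0.017, 0.313]
contact_force: [-0.6, 0.3, 0.5]
width: 0.793
finger_force: 0.0
```

```bash
python3 - <<'E'
from h import *
import cv2
r=tgt(.045,np.radians(37));z=r.as_matrix()[:,2]
c=robot.camera_info('wrist');im=robot.snapshot('wrist');cv2.imwrite('pics/w1.png',im[:,:,::-1])
go(np.array([.486,.182,.0335])-.103*z,r)
s=robot.get_state();print(s['time'],s['tool_pos'],s['q'].round(2),s['contact_force'])
for z in (.044,.004): print(proj(c,[.486,.182,z]))
np.save('c1.npy',c,allow_pickle=True)
E
```

```text
rotvec [ 0.0145 -0.0082 -0.0136] then shift in new tool axes [-0.0113 -0.0817  0.1179]
2.15 [0.34051721 0.25724437 0.20313185] [-0.86 -0.36 -0.28  2.39  0.61  0.87  0.11] [-0.54901107  0.59931784  0.32489494]
[243.23090493 196.99376815]
[247.32196054 171.69763344]
```

View pics/w1.png

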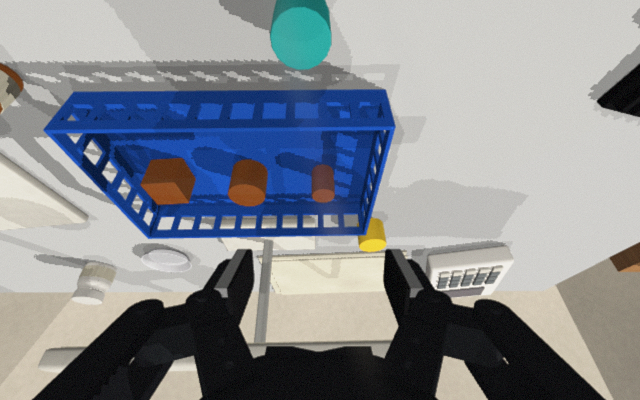

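The wrist view shows the round block at about (247,182), within 2 px of its predicted position, between the square at (168,182) and the thin block at (322,184). The arm is folded close to its joint limits, so I'll move outward.

>>> {"method": "move_arm", "body": {
  "plan": [
    [0, -0.005, 0.02, 0, 0, 0],
    [0, -0.01, 0.02, 0, 0, 0],
    [0, -0.015, 0.02, 0, 0, 0],
    [0, -0.02, 0.02, 0, 0, 0],
    [0, -0.02, 0.01, 0, 0, 0]
  ]
}}

```text
time: 2.65
tool_pos: [0.374, 0.2346, 0.177]
eef_rot: [-0.02, 0.952, 0.015, 0.306]
contact_force: [0.1, 0.4, -0.3]
width: 0.797
finger_force: 0.0
```

```bash
python3 - <<'E'
from h import *
r=tgt(.045,np.radians(37));z=r.as_matrix()[:,2]
go(np.array([.486,.1825,.0335])-.073*z,r)
s=robot.get_state();print(s['time'],s['tool_pos'],s['q'].round(2),s['contact_force'])
E
```

```text
rotvec [ 0.0149 -0.0227 -0.0072] then shift in new tool axes [-0.0011 -0.0571  0.1075]
2.65 [0.37399274 0.2345777  0.17700893] [-0.13 -0.38 -0.76  2.4   0.33  0.62  0.47] [ 0.12834677  0.37194251 -0.27098336]
```

>>> {"method": "move_arm", "body": {
  "plan": [
    [0, -0.01, 0.02, 0, 0, 0],
    [0, -0.01, 0.02, 0, 0, 0],
    [0, -0.01, 0.02, 0, 0, 0],
    [0, -0.01, 0, 0, 0, 0],
    [0, -0.01, 0, 0, 0, 0]
  ]
}}

```text
time: 3.15
tool_pos: [0.4127, 0.2051, 0.1492]
eef_rot: [-0.018, 0.954, 0.009, 0.299]
contact_force: [0.1, 0.6, 1.0]
width: 0.795
finger_force: 0.0
```

```bash
python3 - <<'E'
from h import *
for t in(37,34):
    r=tgt(.045,np.radians(t));z=r.as_matrix()[:,2]
    go(np.array([.486,.1825,.0335])-.063*z,r)
s=robot.get_state();print(s['time'],s['tool_pos'],s['q'].round(3),s['contact_force'])
E
```

```text
rotvec [ 0.0021 -0.0387 -0.009 ] then shift in new tool axes [ 0.012  -0.0259  0.0728]
rotvec [ 0.0023  0.0136 -0.0089] then shift in new tool axes [ 0.0049 -0.0259  0.0733]
3.15 [0.41272995 0.20512778 0.14918933] [ 0.338 -0.38  -1.021  2.397  0.104  0.462  0.795] [0.08060551 0.59368111 1.0434228 ]
```

>>> {"method": "move_arm", "body": {
  "plan": [
    [0, -0.006, 0.018, 0, 0, 0],
    [0.002, -0.006, 0.018, 0, 0, 0],
    [0.002, -0.006, 0.018, 0, 0, 0],
    [0.002, -0.006, 0.018, 0, 0, 0],
    [0, 0, 0, 0, 0, 0]
  ]
}}

```text
time: 3.65
tool_pos: [0.4446, 0.1886, 0.1008]
eef_rot: [-0.017, 0.956, 0.003, 0.292]
contact_force: [-0.6, 1.1, -0.3]
width: 0.795
finger_force: 0.0
```

```bash
python3 - <<'E'
from h import *
import cv2
for t in(37,35):
    r=tgt(.045,np.radians(t));z=r.as_matrix()[:,2]
    go(np.array([.486,.1825,.0345])-.003*z,r)
s=robot.get_state();print(s['time'],s['tool_pos'],s['q'].round(3),s['contact_force'])
c=robot.camera_info('wrist');im=robot.snapshot('wrist');cv2.imwrite('pics/w2.png',im[:,:,::-1])
M=proj(c,[[.486,.182,.044],[.486,.182,.004]]);print(M)
print(c['eye'])
E
```

```text
rotvec [-0.0093 -0.0534 -0.0061] then shift in new tool axes [ 0.0071 -0.008   0.0747]
rotvec [-0.0092 -0.0185 -0.0063] then shift in new tool axes [ 0.0044 -0.008   0.0749]
3.65 [0.44463379 0.18863194 0.10083613] [ 0.65  -0.188 -1.293  2.397  0.496  0.354  0.494] [-0.56232586  1.09043573 -0.33592357]
[[306.90331545 228.8169735 ]
 [308.28668183 186.1736113 ]]
[0.31328937 0.18438344 0.15716603]
```

View pics/w2.png

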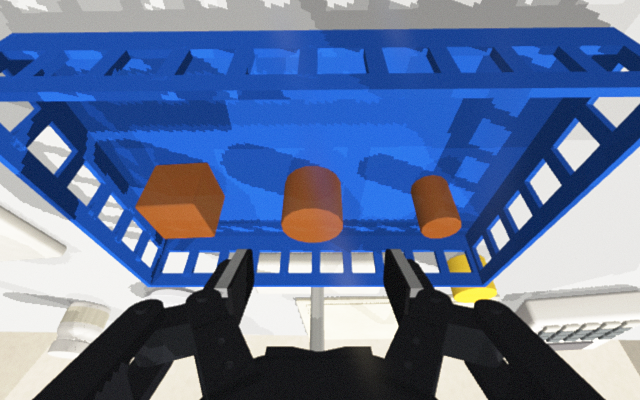

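The wide round block's top face is at (312,224). That is about 3 mm in +y and 2.5 mm nearer than my estimate, and it sits centred between the open fingers. I'll correct for that and advance.

>>> {"method": "move_arm", "body": {
  "plan": [
    [0.003, -0.003, 0.0, -0.005, -0.009, -0.003],
    [0.003, -0.0025, 0.012, -0.004, -0.009, -0.003],
    [0, 0, 0.015, 0, 0, 0],
    [0, 0, 0.015, 0, 0, 0],
    [0, 0, 0, 0, 0, 0]
  ]
}}

```text
time: 4.2
tool_pos: [0.4639, 0.1877, 0.0713]
eef_rot: [-0.02, 0.957, 0.003, 0.291]
contact_force: [-1.2, 0.7, -0.6]
width: 0.795
finger_force: 0.0
```

```bash
python3 - <<'E'
from h import *
for t in(35,):
    r=tgt(.045,np.radians(t));z=r.as_matrix()[:,2]
    go(np.array([.4835,.185,.0345])-.003*z,r)
s=robot.get_state();print(s['time'],s['tool_pos'],s['q'].round(3),s['contact_force'])
E
```

```text
rotvec [-0.0081 -0.0206 -0.0008] then shift in new tool axes [ 0.0051 -0.0036  0.0383]
4.2 [0.46386601 0.18770044 0.07125939] [ 0.595  0.11  -1.302  2.387  1.142  0.497 -0.042] [-1.20216561  0.67046609 -0.60279583]
```

>>> {"method": "move_arm", "body": {
  "plan": [
    [0.002, -0.001, 0.01, 0, 0, 0],
    [0.002, -0.001, 0.01, 0, 0, 0],
    [0.002, -0.001, 0.01, 0, 0, 0],
    [0, 0, 0.008, 0, 0, 0],
    [0, 0, 0, 0, 0, 0]
  ]
}}

```text
time: 4.7
tool_pos: [0.4804, 0.184, 0.0385]
eef_rot: [-0.019, 0.956, 0.001, 0.292]
contact_force: [-0.1, -0.1, -0.4]
width: 0.799
finger_force: 0.0
```

```bash
python3 - <<'E'
from h import *
import cv2
for t in(34,):
    r=tgt(.045,np.radians(t));z=r.as_matrix()[:,2]
    go(np.array([.4835,.185,.0345])-.003*z,r)
s=robot.get_state();print(s['time'],s['tool_pos'],s['q'].round(3),s['contact_force'])
print(R.from_quat(s['eef_rot']).as_matrix().round(3))
im=robot.snapshot('wrist');cv2.imwrite('pics/w3.png',im[:,:,::-1])
E
```

```text
rotvec [-0.0124 -0.0005 -0.0006] then shift in new tool axes [-0.0004  0.0009  0.0021]
4.7 [0.48036334 0.18397771 0.03846501] [ 0.456  0.284 -1.174  2.383  1.426  0.594 -0.254] [-0.07005131 -0.08665673 -0.43223256]
[[-0.829 -0.038  0.559]
 [-0.037  0.999  0.013]
 [-0.559 -0.01  -0.829]]
```

View pics/w3.png

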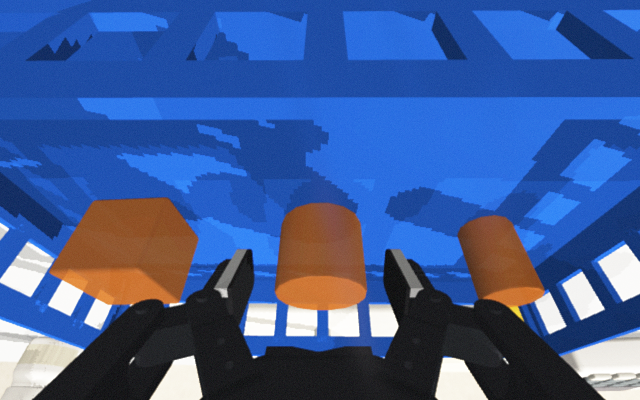

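The wide round block, spanning (278–365, 205–308), is centred between the pads with both neighbours clear. I'll close on it.

>>> {"method": "move_arm", "body": {
  "plan": [
    [0, 0, 0.002, -0.01, 0, 0],
    [0, 0, 0, 0, 0, 0]
  ]
}}

```text
time: 4.95
tool_pos: [0.4823, 0.1839, 0.0372]
eef_rot: [-0.021, 0.956, 0.006, 0.294]
contact_force: [0.6, -1.1, 0.1]
width: 0.79
finger_force: 0.0
```

>>> {"method": "move_arm", "body": {
  "plan": [
    [0, 0, 0, 0, 0, 0],
    [0, 0, 0, 0, 0, 0],
    [0, 0, 0, 0, 0, 0],
    [0, 0, 0, 0, 0, 0],
    [0, 0, 0, 0, 0, 0]
  ],
  "fingers": 0.03,
  "squeeze": 35
}}

```text
time: 5.45
tool_pos: [0.4825, 0.1843, 0.037]
eef_rot: [-0.021, 0.956, 0.006, 0.294]
contact_force: [-6.5, -2.6, 10.7]
width: 0.503
finger_force: 34.4
```

>>> {"method": "move_arm", "body": {
  "plan": [
    [-0.003, 0, -0.004, 0, 0, 0],
    [-0.008, 0, -0.012, 0, 0, 0],
    [-0.008, 0, -0.012, 0, 0, 0],
    [-0.008, 0, -0.012, 0, 0, 0],
    [0, 0, 0, 0, 0, 0]
  ]
}}

```text
time: 5.95
tool_pos: [0.4831, 0.1846, 0.0866]
eef_rot: [-0.021, 0.955, 0.006, 0.295]
contact_force: [0.1, 0.2, 0.1]
width: 0.505
finger_force: 35.8
```

```bash
python3 - <<'E'
from h import *
import cv2
s=robot.get_state();print(s['time'],s['tool_pos'],s['q'].round(3),s['contact_force'])
r=tgt(.045,np.radians(15));go([.432,.18,.14],r)
im=robot.snapshot('wrist');cv2.imwrite('pics/w4.png',im[:,:,::-1])
E
```

```text
5.95 [0.48311128 0.18464955 0.08663107] [ 0.598  0.078 -1.255  2.355  1.052  0.459  0.08 ] [0.14043392 0.15783104 0.07226706]
rotvec [-0.0014  0.3367 -0.0009] then shift in new tool axes [ 0.0357 -0.0023 -0.0648]
```

View pics/w4.png

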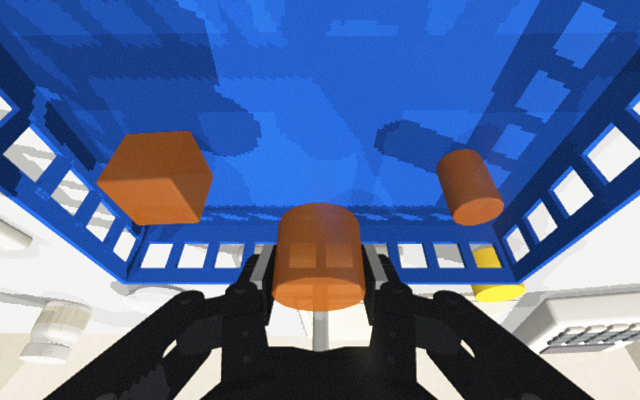

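The wrist view shows the block held upright at (318,255), and the square and thin blocks haven't moved. I'll back out in front of the lamp while reducing the tilt.

>>> {"method": "move_arm", "body": {
  "plan": [
    [0.002, 0, -0.014, 0, 0.06, 0],
    [0.003, 0, -0.014, 0, 0.07, 0],
    [0.005, 0, -0.014, 0, 0.07, 0],
    [0.006, 0, -0.014, 0, 0.07, 0],
    [0.007, 0, -0.013, 0, 0.06, 0]
  ]
}}

```text
time: 6.5
tool_pos: [0.4368, 0.1773, 0.1246]
eef_rot: [-0.018, 0.987, -0.003, 0.158]
contact_force: [0.0, -1.0, -0.9]
width: 0.505
finger_force: 35.8
```

```bash
python3 - <<'E'
from h import *
s=robot.get_state();print(s['time'],s['tool_pos'],s['q'].round(3),s['contact_force'])
r=tgt(.1,np.radians(12));go([.43,0,.22],r)
E
```

```text
6.5 [0.43678008 0.17729873 0.12459961] [ 0.633 -0.096 -1.164  2.214  0.115  0.696  0.988] [ 0.01283556 -1.03086686 -0.9220912 ]
rotvec [-0.0289  0.1068 -0.0593] then shift in new tool axes [ 0.0041 -0.1757 -0.0984]
```

>>> {"method": "move_arm", "body": {
  "plan": [
    [0, 0, -0.03, -0.006, 0.021, -0.012],
    [0, -0.015, -0.03, -0.006, 0.021, -0.012],
    [0, -0.03, -0.02, -0.006, 0.021, -0.012],
    [0.002, -0.035, -0.01, -0.006, 0.021, -0.012],
    [0.002, -0.035, 0, -0.006, 0.021, -0.012]
  ]
}}

```text
time: 7.0
tool_pos: [0.4154, 0.0604, 0.2111]
eef_rot: [-0.05, 0.993, 0.005, 0.107]
contact_force: [1.1, -0.2, -0.9]
width: 0.5
finger_force: 35.9
```

>>> {"method": "move_arm", "body": {
  "plan": [
    [0, -0.03, 0, 0, 0, 0],
    [0, -0.03, 0, 0, 0, 0],
    [-0.005, -0.03, 0, 0, 0, 0],
    [-0.01, -0.02, 0, 0, 0, 0],
    [0, 0, 0, 0, 0, 0]
  ]
}}

```text
time: 7.5
tool_pos: [0.4413, -0.0487, 0.2122]
eef_rot: [-0.048, 0.993, 0.006, 0.106]
contact_force: [-0.2, 0.5, -0.4]
width: 0.505
finger_force: 35.9
```

```bash
python3 - <<'E'
from h import *
s=robot.get_state();print(s['time'],s['tool_pos'],s['q'].round(3),s['contact_force'])
r=tgt(.17,np.radians(34.3));go([.51,-.08,.19],r)
E
```

```text
7.5 [ 0.44131543 -0.0486782   0.21216764] [ 0.614 -0.201 -0.508  2.116 -0.167  0.999  1.848] [-0.16723518  0.45902042 -0.36712162]
rotvec [-0.0283 -0.3867 -0.0681] then shift in new tool axes [-0.0391 -0.0425  0.0535]
```

>>> {"method": "move_arm", "body": {
  "plan": [
    [-0.015, -0.007, 0.004, -0.005, -0.04, -0.012],
    [-0.014, -0.007, 0.006, -0.005, -0.08, -0.012],
    [-0.012, -0.007, 0.008, -0.006, -0.09, -0.015],
    [-0.008, -0.007, 0.008, -0.006, -0.09, -0.015],
    [-0.006, -0.007, 0.01, -0.006, -0.087, -0.014]
  ]
}}

```text
time: 8.0
tool_pos: [0.5103, -0.0719, 0.1959]
eef_rot: [-0.083, 0.951, 0.026, 0.296]
contact_force: [-0.4, 1.9, -0.1]
width: 0.503
finger_force: 35.9
```

```bash
python3 - <<'E'
from h import *
import cv2
s=robot.get_state();print(s['time'],s['tool_pos'],s['q'].round(3),s['contact_force'])
r=tgt(.17,np.radians(34.3));go([.51,-.08,.19],r)
c=robot.camera_info('wrist');im=robot.snapshot('wrist');cv2.imwrite('pics/w5.png',im[:,:,::-1]);np.save('c5.npy',c,allow_pickle=True)
for z in(.05,.07,.09):print(proj(c,[.512,-.185,z]))
E
```

```text
8.0 [ 0.51026703 -0.07186537  0.19587563] [ 0.536 -0.208 -0.311  2.286 -0.555  0.551  2.363] [-0.44681709  1.86788594 -0.08581576]
rotvec [0.0028 0.0043 0.004 ] then shift in new tool axes [ 0.0047 -0.008   0.0039]
[164.67549677  80.86622322]
[155.30990461  96.42204711]
[144.72381723 114.0050582 ]
```

View pics/w5.png

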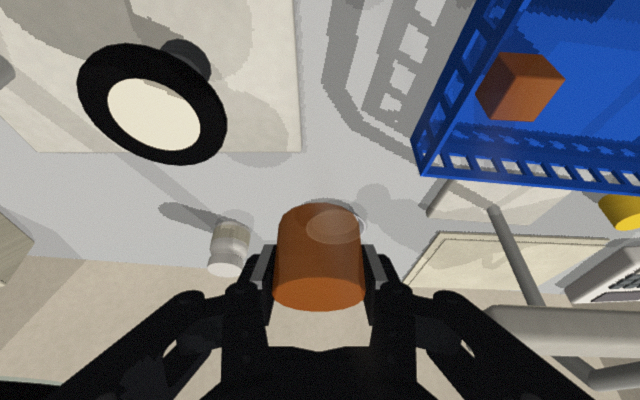

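The wrist view shows the stage in full: white middle at about (153,113), black ring spanning 78–228 × 43–165. I'll fit its pose by least squares from this view and the scene view.

```bash
python3 - <<'E'
from h import *
import cv2
from scipy.optimize import least_squares
c=np.load('c5.npy',allow_pickle=True).item();S=robot.camera_info('scene')
def disc(f,seed,t):
    g=cv2.cvtColor(cv2.imread(f),6);b=(g>t).astype(np.uint8)
    n,l=cv2.connectedComponents(b,connectivity=4);m=(l==l[seed[1],seed[0]]).astype(np.uint8)
    ct=max(cv2.findContours(m,0,1)[0],key=len);e=cv2.fitEllipse(cv2.convexHull(ct));return e
ew=disc('pics/w5.png',(153,113),130);es=disc('pics/scene0.png',(251,235),130)
print(ew,es)
a=np.linspace(0,2*np.pi,60)
def mod(C,p):
    P=np.c_[p[0]+.028*np.cos(a),p[1]+.028*np.sin(a),np.full(60,p[2])]
    return cv2.fitEllipse(proj(C,P).astype(np.float32))
def v(e): return np.r_[e[0],e[1]]
rw=lambda p:v(mod(c,p))-v(ew)-[0,0,.8,.8]
rs=lambda p:(v(mod(S,p))-v(es)-[0,0,.8,.8])*[1,1,.3,.3]
for n,f in(('wrist',rw),('both',lambda p:np.r_[rw(p),rs(p)])):
    o=least_squares(f,[.512,-.185,.07],diff_step=1e-3,x_scale=.01);print(n,o.x.round(4),o.fun.round(2))
s=robot.get_state();m=R.from_quat(s['eef_rot']);print(m.as_matrix().round(3))
E
```

```text
((153.38426208496094, 114.04696655273438), (60.49525833129883, 100.03756713867188), 118.67286682128906) ((251.4080352783203, 235.15586853027344), (18.346925735473633, 22.4566650390625), 75.18818664550781)
wrist [ 0.5155 -0.1798  0.0884] [ 0.03 -0.02 -0.21  0.13]
both [ 0.516  -0.1802  0.0877] [-0.07 -0.08 -0.45 -0.25 -0.08 -0.59 -0.06 -0.19]
[[-0.81  -0.174  0.56 ]
 [-0.143  0.985  0.099]
 [-0.568  0.    -0.823]]
```

```bash
python3 - <<'E'
from h import *
import cv2
c=np.load('c5.npy',allow_pickle=True).item()
im=cv2.imread('pics/w5.png');h=cv2.cvtColor(im,cv2.COLOR_BGR2HSV)
# predicted outlines for block centre offset d ahead of TCP
s=robot.get_state();T=s['tool_pos'];print(T,s['time'])
a=np.linspace(0,2*np.pi,90);x=np.array([.985,.17,0])
for d in(-.003,0,.003):
  b=T+x*d
  for z in(.007,-.033):
    P=proj(c,np.c_[b[0]+.022*np.cos(a),b[1]+.022*np.sin(a),np.full(90,T[2]+z)]);print(d,z,P.min(0).round(1),P.max(0).round(1))
m=((h[...,0]>3)&(h[...,0]<22)&(h[...,1]>120)&(h[...,2]>60)).astype(np.uint8)
n,l,st,ce=cv2.connectedComponentsWithStats(m);i=l[260,320];print(st[i])
r=tgt(.17,np.radians(34.3));go([.50,-.115,.17],r)
E
```

```text
[ 0.50916402 -0.07312433  0.19329112] 8.05
-0.003 0.007 [266.3 266. ] [364.8 304.1]
-0.003 -0.033 [274.5 188.3] [357.3 236.5]
0 0.007 [267.2 269.4] [364.  306.1]
0 -0.033 [275.2 192.3] [356.7 239.1]
0.003 0.007 [268.1 272.5] [363.1 308. ]
0.003 -0.033 [275.8 196.2] [356.1 241.6]
[ 272  204   94  108 7669]
rotvec [0.003  0.006  0.0039] then shift in new tool axes [ 0.0264 -0.0397  0.0102]
```

>>> {"method": "move_arm", "body": {
  "plan": [
    [0.014, -0.006, 0, 0, 0, 0],
    [0.014, -0.015, 0.002, 0, 0, 0],
    [0.008, -0.02, 0.002, 0, 0, 0],
    [0.004, -0.02, 0, 0, 0, 0],
    [0, 0, 0, 0, 0, 0]
  ]
}}

```text
time: 8.55
tool_pos: [0.4903, -0.1384, 0.1699]
eef_rot: [-0.082, 0.952, 0.027, 0.294]
contact_force: [-0.1, 0.6, -0.0]
width: 0.508
finger_force: 35.9
```

```bash
python3 - <<'E'
from h import *
s=robot.get_state();print(s['time'],s['tool_pos'],s['q'].round(3),s['contact_force'])
r=tgt(.17,np.radians(34.3));z=r.as_matrix()[:,2]
go(np.array([.515,-.18,.122])-.06*z,r)
E
```

```text
8.55 [ 0.4902528  -0.1384034   0.16986919] [ 0.532 -0.151 -0.131  2.305 -0.654  0.564  2.626] [-0.05709163  0.57433896 -0.03750995]
rotvec [0.0039 0.0001 0.0005] then shift in new tool axes [ 0.0126 -0.0452 -0.0107]
```

Joint 7 is close to its limit, so I'll yaw the tool toward the radial direction. That brings it in from the +y side of the microscope, which is open.

>>> {"method": "move_arm", "body": {
  "plan": [
    [0, 0, 0, 0.05, 0, 0.072],
    [0, 0, 0, 0.05, 0, 0.072],
    [0, 0, 0, 0.05, 0, 0.072],
    [0, 0, 0, 0.05, 0, 0.072],
    [0, 0, 0, 0, 0, 0]
  ]
}}

```text
time: 9.05
tool_pos: [0.491, -0.1351, 0.1708]
eef_rot: [0.084, 0.952, -0.027, 0.295]
contact_force: [-0.6, -0.2, -0.2]
width: 0.504
finger_force: 35.9
```

```bash
python3 - <<'E'
from h import *
s=robot.get_state();print(s['time'],s['tool_pos'],s['q'].round(3),s['contact_force'])
print(R.from_quat(s['eef_rot']).as_matrix().round(3))
r=tgt(-.18,np.radians(34.3));z=r.as_matrix()[:,2]
go(np.array([.515,-.18,.122])-.05*z,r)
E
```

```text
9.05 [ 0.49101061 -0.13512597  0.17079247] [ 0.693 -0.221 -0.452  2.345 -0.307  0.409  1.862] [-0.58446689 -0.23014195 -0.23392808]
[[-0.812  0.175  0.556]
 [ 0.143  0.985 -0.1  ]
 [-0.565 -0.001 -0.825]]
rotvec [0.0015 0.0022 0.0043] then shift in new tool axes [ 0.0014 -0.0399  0.0081]
```

>>> {"method": "move_arm", "body": {
  "plan": [
    [0, -0.012, 0.002, 0, 0, 0],
    [0, -0.014, 0.002, 0, 0, 0],
    [0.001, -0.012, 0.002, 0, 0, 0],
    [0, -0.002, 0.002, 0, 0, 0],
    [0, 0, 0, 0, 0, 0]
  ]
}}

```text
time: 9.55
tool_pos: [0.4877, -0.1771, 0.1637]
eef_rot: [0.083, 0.951, -0.026, 0.295]
contact_force: [-0.0, 1.0, -0.6]
width: 0.498
finger_force: 35.9
```

```bash
python3 - <<'E'
from h import *
import cv2
im=robot.snapshot('wrist')  # settle
c=robot.camera_info('wrist');s=robot.get_state();im=robot.snapshot('wrist');cv2.imwrite('pics/w6.png',im[:,:,::-1]);np.save('c6.npy',[c,s],allow_pickle=True)
print(s['time'],s['tool_pos'],s['q'].round(3),s['contact_force'])
Rm=R.from_quat(s['eef_rot']).as_matrix();print(Rm.round(3))
r=tgt(-.18,np.radians(34.3));go(np.array([.515,-.18,.122]),r)
T=s['tool_pos'];a=np.linspace(0,2*np.pi,90);x=Rm[:,2]*[1,1,0];x/=np.linalg.norm(x)
for d in(-.003,0,.003):
  b=T+x*d
  for z in(.007,-.033):
    P=proj(c,np.c_[b[0]+.022*np.cos(a),b[1]+.022*np.sin(a),np.full(90,T[2]+z)]);print(d,z,P.min(0).round(1),P.max(0).round(1))
h=cv2.cvtColor(im[:,:,::-1].copy(),cv2.COLOR_BGR2HSV)
m=((h[...,0]>3)&(h[...,0]<22)&(h[...,1]>120)&(h[...,2]>60)).astype(np.uint8)
n,l,st,ce=cv2.connectedComponentsWithStats(m);i=l[260,320];print(st[i])
print('stage centre',proj(c,[.516,-.18,.088]))
E
```

```text
9.6 [ 0.48787871 -0.17675635  0.16389832] [ 0.673 -0.175 -0.328  2.335 -0.38   0.399  2.037] [-0.08289949  0.46715158 -1.15333475]
[[-0.812  0.173  0.558]
 [ 0.142  0.985 -0.099]
 [-0.566 -0.001 -0.824]]
rotvec [0.0024 0.004  0.0054] then shift in new tool axes [0.0013 0.0015 0.0501]
-0.003 0.007 [268.7 273.8] [367.6 310.3]
-0.003 -0.033 [276.6 194.4] [359.7 241.6]
0 0.007 [269.6 277. ] [366.7 312.2]
0 -0.033 [277.2 198.4] [359.1 244.2]
0.003 0.007 [270.4 280. ] [365.8 314. ]
0.003 -0.033 [277.8 202.2] [358.4 246.6]
[ 272  204   94  108 8512]
stage centre [320.5615109  195.40291748]
```

View pics/w6.png

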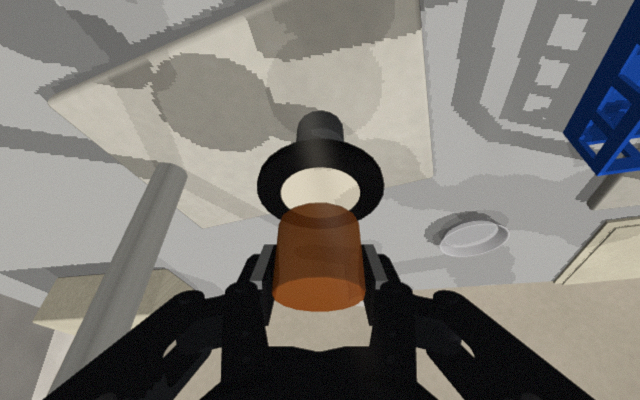

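The wrist view shows the block at (319,258) upright, with the stage disc at (321,190) straight ahead and the lens clear. I'll advance along the tool axis to about 4 mm above the estimated stage top.

```bash
python3 - <<'E'
from h import *
s=robot.get_state();go([.5135,-.18,.1255],R.from_quat(s['eef_rot']))
E
```

```text
rotvec [0. 0. 0.] then shift in new tool axes [0.0007 0.0012 0.0464]
```

>>> {"method": "move_arm", "body": {
  "plan": [
    [0, 0.001, 0.012, 0, 0, 0],
    [0, 0, 0.012, 0, 0, 0],
    [0.001, 0, 0.012, 0, 0, 0],
    [0, 0, 0.008, 0, 0, 0],
    [0, 0, 0, 0, 0, 0]
  ]
}}

```text
time: 10.15
tool_pos: [0.5119, -0.1801, 0.1267]
eef_rot: [0.083, 0.951, -0.026, 0.295]
contact_force: [0.9, -0.7, -0.9]
width: 0.505
finger_force: 35.9
```

```bash
python3 - <<'E'
from h import *
s=robot.get_state();print(s['time'],s['tool_pos'],s['q'].round(3),s['contact_force'],s['moment'])
r=tgt(-.18,np.radians(34.3));go(np.array([.5135,-.18,.121]),r)
E
```

```text
10.15 [ 0.51189712 -0.18005602  0.12669968] [ 0.673 -0.053 -0.36   2.325 -0.34   0.283  2.002] [ 0.94895022 -0.65677896 -0.94160795] [ 0.14085316  0.60858874 -0.00279012]
rotvec [0.0025 0.0034 0.0045] then shift in new tool axes [0.0019 0.0003 0.0056]
```

>>> {"method": "move_arm", "body": {
  "plan": [
    [0, 0, 0.0018, 0, 0, 0],
    [0.0006, 0, 0.0008, 0, 0, 0],
    [0, 0, 0, 0, 0, 0]
  ]
}}

```text
time: 10.45
tool_pos: [0.5128, -0.181, 0.1254]
eef_rot: [0.084, 0.951, -0.027, 0.296]
contact_force: [0.6, -0.5, -0.7]
width: 0.507
finger_force: 35.9
```

>>> {"method": "move_arm", "body": {
  "plan": [
    [0.0006, 0, 0.0008, 0, 0, 0],
    [0, 0, 0, 0, 0, 0]
  ]
}}

```text
time: 10.65
tool_pos: [0.5127, -0.181, 0.1242]
eef_rot: [0.084, 0.951, -0.027, 0.296]
contact_force: [-0.5, 0.2, -1.0]
width: 0.505
finger_force: 35.9
```

>>> {"method": "move_arm", "body": {
  "plan": [
    [0.0006, 0, 0.0008, 0, 0, 0],
    [0, 0, 0, 0, 0, 0]
  ]
}}

```text
time: 10.85
tool_pos: [0.5127, -0.1809, 0.123]
eef_rot: [0.084, 0.951, -0.027, 0.296]
contact_force: [0.8, 0.0, -0.9]
width: 0.502
finger_force: 35.9
```

>>> {"method": "move_arm", "body": {
  "plan": [
    [0.0006, 0, 0.0008, 0, 0, 0],
    [0, 0, 0, 0, 0, 0]
  ]
}}

```text
time: 11.05
tool_pos: [0.5126, -0.1808, 0.1219]
eef_rot: [0.084, 0.951, -0.027, 0.296]
contact_force: [-0.4, 0.9, -1.2]
width: 0.506
finger_force: 35.9
```

>>> {"method": "move_arm", "body": {
  "plan": [
    [0.0006, 0, 0.0008, 0, 0, 0],
    [0, 0, 0, 0, 0, 0]
  ]
}}

```text
time: 11.25
tool_pos: [0.5126, -0.1809, 0.1209]
eef_rot: [0.084, 0.951, -0.027, 0.296]
contact_force: [-0.3, -0.0, -1.0]
width: 0.5
finger_force: 35.9
```

>>> {"method": "move_arm", "body": {
  "plan": [
    [0.0004, 0, 0.0006, 0, 0, 0],
    [0, 0, 0, 0, 0, 0]
  ]
}}

```text
time: 11.45
tool_pos: [0.513, -0.1809, 0.1207]
eef_rot: [0.084, 0.951, -0.027, 0.296]
contact_force: [-0.8, 0.7, 3.1]
width: 0.5
finger_force: 36.5
```

>>> {"method": "move_arm", "body": {
  "plan": [
    [0.0004, 0, 0.0006, 0, 0, 0],
    [0, 0, 0, 0, 0, 0]
  ]
}}

```text
time: 11.65
tool_pos: [0.5134, -0.1811, 0.1206]
eef_rot: [0.084, 0.951, -0.027, 0.297]
contact_force: [-4.0, 1.1, 8.4]
width: 0.505
finger_force: 37.1
```

Contact: 3 N and then 8 N upward. I'll ease back half a step and open the fingers.

>>> {"method": "move_arm", "body": {
  "plan": [
    [-0.0003, 0, -0.0004, 0, 0, 0],
    [0, 0, 0, 0, 0, 0]
  ]
}}

```text
time: 11.85
tool_pos: [0.5132, -0.1811, 0.1207]
eef_rot: [0.084, 0.951, -0.027, 0.297]
contact_force: [-0.8, 1.2, 4.0]
width: 0.504
finger_force: 36.3
```

>>> {"method": "move_arm", "body": {
  "plan": [
    [0, 0, 0, 0, 0, 0],
    [0, 0, 0, 0, 0, 0],
    [0, 0, 0, 0, 0, 0],
    [0, 0, 0, 0, 0, 0],
    [0, 0, 0, 0, 0, 0]
  ],
  "fingers": 0.068
}}

```text
time: 12.35
tool_pos: [0.5127, -0.1809, 0.12]
eef_rot: [0.084, 0.951, -0.027, 0.296]
contact_force: [0.0, -0.4, 0.6]
width: 0.799
finger_force: 0.0
```

```bash
python3 - <<'E'
from h import *
s=robot.get_state();print(s['time'],s['tool_pos'],s['q'].round(3),s['contact_force'],s['finger_force'],s['width'])
E
```

```text
12.35 [ 0.51266375 -0.18086367  0.12002826] [ 0.672 -0.038 -0.361  2.33  -0.341  0.262  2.006] [ 0.03228389 -0.37208051  0.64849544] 0.0 0.7988724065954597
```

>>> {"method": "move_arm", "body": {
  "plan": [
    [0, 0, -0.005, 0, 0, 0],
    [0, 0, -0.01, 0, 0, 0],
    [0, 0, -0.012, 0, 0, 0],
    [0, 0, -0.012, 0, 0, 0],
    [0, 0, -0.012, 0, 0, 0]
  ]
}}

```text
time: 12.85
tool_pos: [0.4837, -0.1756, 0.1632]
eef_rot: [0.084, 0.951, -0.027, 0.296]
contact_force: [-0.1, 0.3, -0.7]
width: 0.797
finger_force: 0.0
```

```bash
python3 - <<'E'
from h import *
import cv2
robot.snapshot('wrist');c=robot.camera_info('wrist');s=robot.get_state();w=robot.snapshot('wrist')[:,:,::-1];sc=robot.snapshot('scene')[:,:,::-1]
print(s['time'],s['tool_pos'],s['contact_force'],s['q'].round(2))
o=np.zeros((600,640,3),np.uint8);o[:400]=w;o[400:,:]=cv2.resize(np.ascontiguousarray(sc[200:260,130:322]),(640,200),interpolation=2)
cv2.imwrite('pics/fin.png',o)
b=np.array([.516,-.18]);print(proj(c,[[*b,.128],[*b,.088]]))
h=cv2.cvtColor(np.ascontiguousarray(w),cv2.COLOR_BGR2HSV)
m=((h[...,0]>3)&(h[...,0]<22)&(h[...,1]>120)&(h[...,2]>60)).astype(np.uint8)
n,l,st,ce=cv2.connectedComponentsWithStats(m);print(st[1:][st[1:,4]>200])
a=np.linspace(0,6.28,90)
for z in(.128,.088):
  P=proj(c,np.c_[b[0]+.022*np.cos(a),b[1]+.022*np.sin(a),np.full(90,z)]);print(P.min(0),P.max(0))
E
```

```text
12.9 [ 0.48363483 -0.17587041  0.1646952 ] [ 0.20648968 -0.77409824  1.22816254] [ 0.68 -0.19 -0.33  2.34 -0.39  0.4   2.05]
[[320.77925881 247.14197441]
 [320.54328802 197.96415543]]
[[ 285  179   67   82 4684]]
[286.07494621 228.44520716] [355.52988158 262.63822269]
[289.9066691  177.21577582] [351.21778199 215.5413758 ]
```

View pics/fin.png

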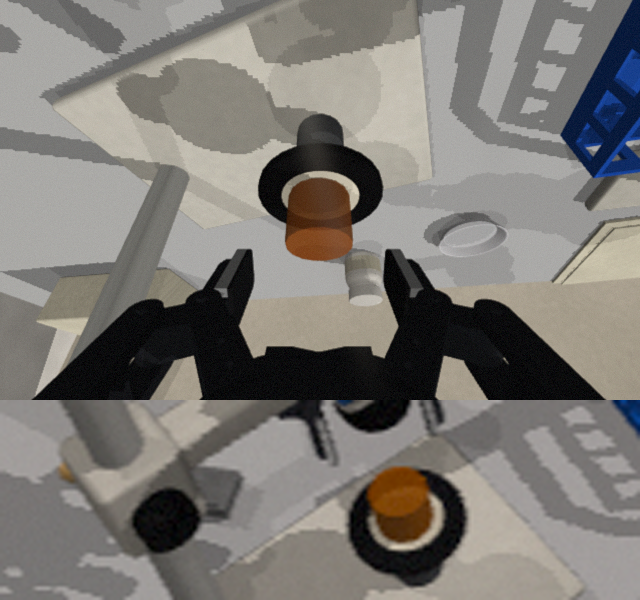

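The block stands upright on the white middle of the stage, at (319,218) in the wrist view. It is within about 2 mm of the predicted centre, and the gripper is clear of it.

```bash
python3 -c "
from workcell import robot
print(robot.hand_in())"
```

```text
the job is handed in; nothing more can be done
None
```

The wide round block stands upright within about 2 mm of the middle of the microscope stage, released once it was resting there, with the gripper clear; joint 3 read -1.302 once during the pick, against its listed limit of -1.3, and the job is handed in.

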